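# Start the driving-test desk and select first gear

### The job

Get the driving-test desk ready to pull away. First lift the car key out of the steel tray and lay it flat in the lipped key tray of the start panel; then bring the gear lever forward out of reverse (right-hand slot, back) into neutral, and press the start button fully down while the lever is in neutral. Finally take the lever across to the left-hand slot and forward until it is fully home in first gear, without entering any other gear on the way, and let go; lay the key down rather than drop it, and leave the eye occluder, the gel bottle and the glove box where they are.

Things in the scene. Friction and masses are not known exactly. Their poses are not given: they have to be found in the camera images.
- key: Car key (remote fob): loose black slab, steel band, three round buttons on top; 40 mm (own x) x 82 mm (own y) x 18 mm high, 70 g. Origin at the centre of its underside, z up. Starts flat, buttons up, in one half of the steel tray, long side within 0.35 rad of the tray's y axis; the occluder lies in the other half. About 40 mm or more of free floor beside each long side.
- tray: Fixed open stainless-steel tray, outside 270 mm (own x) x 190 mm (own y) x 45 mm high, walls and floor 4 mm thick, so its inner floor is 4 mm above the desk. Origin at the centre of its underside, on the desk.
- occluder: Loose eye occluder: blue flat paddle 140 mm long (own y), 6 mm thick, a 56 mm disc at its +y end and a 15 mm wide handle. Origin midway along it, at its underside. Stays in the steel tray.
- panel: Fixed start panel: cream box, 150 mm (own x) x 240 mm (own y) x 40 mm high, origin at the centre of its underside, on the desk. On its top are the key tray (own +y part) and the start button (own -y part). The panel and the steel tray stand left and right of the gear shifter, either way round.
- key_tray (a point): Centre of the key tray's floor, 40 mm above the desk, axes as the panel's. The key tray is a grey mat 120 mm (x) x 125 mm (y) inside a lip 8 mm high and 5 mm wide. The key may lie in it at any yaw, flat on the mat, wholly inside the lip.
- start_top (a point): Centre of the top face of the start button: red, round, 38 mm across, about 62 mm above the desk when up, 75 mm from the panel's centre along its -y. It is pressed straight down.
- start (a joint): Travel of the start button in m: 0 up, 0.006 fully down; spring return, 6 N holds it fully down.
- shifter: Fixed gear shifter: black box 170 mm (own x) x 118 mm (own y) on a 210 x 142 mm base plate. Origin at the centre of its underside, on the desk; own +x is forward (away from the robot, within 0.2 rad), own +y is left.
- gate (a point): Middle of the neutral slot at the top of the aluminium gate plate, 134 mm above the desk; axes as the shifter's. The gate is a three-slot H: fore-and-aft slots left, middle and right, joined by one neutral slot across. Reverse = right slot, back (red dot); first = left slot, forward (white dot). The other four ends are other gears.
- pivot (a point): Pivot of the gear lever, inside the shifter 25 mm above the desk; axes as the shifter's. The knob's centre is always 235 mm from it, straight above it when both joints read 0. With s = gear_side and f = gear_fore the knob stands 235 mm x (sin f cos s, -sin s, cos f cos s) from the pivot in these axes.
- knob (a point): Centre of the gear lever's black ball knob, 46 mm across, 260 mm above the desk when upright. Below it are a 20 mm wide collar and a 10 mm steel stem, at least 70 mm of them free above the gate plate. The axes tilt with the lever.
- gear_fore (a joint): Fore-and-aft angle of the gear lever in rad: 0 neutral, + forward, - back. The slots end at about +0.20 (fully home forward) and -0.20. It stays where it is left; about 2 to 4 N at the knob moves it. Between the slots, in the neutral slot, only about +-0.02 is free.
- gear_side (a joint): Sideways angle of the gear lever in rad: + right, - left, 0 upright. Left slot at about -0.19, middle 0, right about +0.19 (45 mm apart at the knob), each with about +-0.03 play (let go in a gear it reads about 0.16 to its side). In neutral a spring brings it back to the middle when let go (about 2 N at the knob to hold it at the left end); in a gear the slot's walls hold it.
- gel: Bystander: loose upright pump bottle of hand gel, 64 mm across, 170 mm tall, beyond the shifter. Origin at the centre of its underside.
- glove_box: Bystander: loose carton of gloves, 120 x 240 x 70 mm high, beyond the shifter. Origin at the centre of its underside.
Things that resemble listed ones, but are neither listed nor needed, are in the scene too. What is meant by the key is not blue, and is the smaller of those in its own colour.

How it is judged:
On the way, in this order (a step that is already met when the one before it is completed fails the run):
1. the key is lifted clear out of the steel tray (height (world z) of key above 0.07 m), for 0.1 s.
2. the key lies flat in the key tray, let go (x of key in the frame of key_tray between -0.043 and 0.043 m and y of key in the frame of key_tray between -0.046 and 0.046 m and z of key in the frame of key_tray between -0.003 and 0.004 m and angle between key's own z axis and vertical below 0.1 rad and contact force between the fingers and key below 0.1 N and linear speed of key below 0.03 m/s), for 0.2 s.
3. the gear lever is in neutral (value of joint gear_fore between -0.06 and 0.06 rad), for 0.2 s.
4. the start button is pressed down with the lever in neutral (all of step 3 and value of joint start above 0.0045 m), for 0.05 s.
5. the gear lever is fully forward in the left slot (first gear) (value of joint gear_fore above 0.16 rad and value of joint gear_side below -0.13 rad), for 0.2 s.
At the end, for the whole second after the job is handed in: The lever rests in first gear (gear_fore above 0.16, gear_side below -0.13), the start button is up again (under 2 mm), and the key lies flat, let go, on the mat inside the key tray's lip (within 43 mm in x, 46 mm in y of its centre; 4 mm in height; tilt under 0.1 rad) (all of step 2 and all of step 5 and velocity of joint gear_fore between -0.05 and 0.05 rad/s and value of joint start below 0.002 m); the robot touches nothing.
It fails at once if the start button is pressed while the lever is in a gear (value of joint start above 0.0045 m and not (value of joint gear_fore between -0.09 and 0.09 rad)).
It fails at once if the lever enters a gear other than reverse and first ((value of joint gear_fore above 0.1 rad and value of joint gear_side above -0.1 rad) or (value of joint gear_fore below -0.1 rad and value of joint gear_side below 0.1 rad)).
It fails at once if the key is dropped (falls free for more than about 3 cm) (linear speed of key above 0.8 m/s and contact force between the fingers and key below 0.1 N).
It fails at once if the eye occluder is moved more than 50 mm (distance of occluder from where it was at the start of the episode above 0.05 m).
It fails at once if the gel bottle or the glove box is moved more than 40 mm (distance of any of gel, glove_box from where it was at the start of the episode above 0.04 m).
It also fails if it takes over 72 s, if anything falls off the work surface, if the arm or the gripper's body presses on something with over 40 N, if the wrist force passes 120 N, or if a joint passes its speed limit or range.

### The arm

A 6-joint arm with a two-finger parallel gripper is mounted at the origin on the work surface. World frame = base frame: x ahead of the robot, y to its left, z up, the work surface at z = 0. Lengths are in m, angles in rad, forces in N, time in s.
With the tool pointing down it reaches from about 0.25 to 0.725 m from the base axis. Payload 9.7 kg.
Tool frame: the origin (TCP) lies at the centre of the arm's flange, where the gripper is bolted on; the fingertips stand manip.tip_reach ahead of it and the grasp point (between the pads) lies 155 mm ahead of it (manip.tip_reach is the distance from the TCP to the fingertips, in m); z points along the fingers, x is the direction in which the jaws open and shut, and the axes are right-handed (so a half turn about z gives the same grasp; the last joint's range is limited). The gripper opens to 85 mm and grips with 20 to 120 N. Pads are 22 mm wide; open, the fingers measure 114 mm over their backs; the gripper's body (76 mm by 85 mm) begins 54 mm behind the grasp point. The pads swing forward as they close: fully open they stand 13 mm farther back than shut.
Start: joints at [-1.191, 0.087, 0.176, 1.66, 0, 1.571], TCP at [0.204, -0.511, 0.405] pointing down, gripper open.
Joint ranges: [-3.13, 3.13], [-0.85, 1.81], [-1.15, 1.24], [-2.2, 2.28], [-1.44, 1.52], [-3.14, 3.14]. Speed limits (rad/s): [2.22, 2.22, 2.57, 3.14, 3.14, 3.14].

### API

Orientations are given as a unit quaternion [w, x, y, z].
In Python, from workcell import manip, vision gives the robot as it stands. The module is installed in compiled form; this text tells all that it offers.
- The arm moves only by the shell command python3 -m inch 'ROWS' [FORCE]. ROWS is a JSON object of lists of equal length, an entry for each row: "angular": the turn, a rotation vector about the world's x, y, z each as a share of 30 degrees, from -1 to 1, a list of three; "xyz": the shift along the world's x, y, z each as a share of 150 mm, from -1 to 1, a list of three; "hand": the opening, from 0 (shut) to 1 (fully open). A call has 1 to 10 rows; each row is the pose to reach, as a shift and turn from the pose measured when the call began; what a row does not reach only later rows make up. A row lasts 1/8 s, in which the tool goes at most 62.5 mm and 10.7 degrees, less where a joint would pass 70% of its speed; a pose out of reach is approached as far as the arm can. A call with a number of a shift or a turn outside -1 to 1 is refused whole. A call with a gripper value outside its range is refused whole. The fingers move at their own pace and stop on an object; FORCE is the grip in N (left out, the last holds). Time passes only in rows, so rows that repeat a pose let the fingers close. It gives the time, the measured TCP pose, the force and the opening at its end, in the units of the state.
- manip.state(): the state, without advancing time (a new reading comes with each control period).
- vision.camera(name): name is "scene" or "top" or "wrist"; returns a dict with "image" (384x512x3 uint8, red, green, blue), "vertical_fov" (degrees; the focal length in pixels is half the picture's height over the tangent of half this angle, whatever the lens; pixels are square), "cx", "cy" (the principal point, pixels), "position" and "orientation" of the camera in the world. Camera axes: x right, y up, looking along -z (the intrinsics and any distortion apply to the point x, -y, -z); pixel columns grow to the right and rows downward; lengths in m; the calibration is good to about 2 mm. A picture is of the moment at which its call begins. There is no depth.
- manip.job_done(): hands the job in, once; it reports no verdict.
The state is a dict: "t": time; "joints": joint angles; "joint_velocities": joint speeds; "effort": joint torques, N m; "ee_pos": TCP position; "orientation": TCP orientation; "wrist_force": force on the tool from outside, world axes, zero at the start; "moment": the same for the moment, N m; "opening": opening from 0.0 (shut) to 1.0 (fully open).
Only numpy, scipy, OpenCV 4.12 (cv2) and the standard library are available. Lean on these libraries where they do the work, as an engineer would, in place of code of your own. Each camera call takes 0.05 s, during which the arm holds its last target.

## Working session

There is one attempt and no reset: what is moved stays moved. The work goes in short steps, Python scripts to look and compute and a shell command to move; the robot and the scene stay as the last step left them, time stands still between calls to the robot, and variables do not carry over. Pictures are saved under pics/ and viewed, and the job is handed in when it is done.

```bash
mkdir -p pics; cat > h.py <<'E'
import numpy as np, cv2
from workcell import manip, vision
from scipy.spatial.transform import Rotation as R
def rot(q): return R.from_quat([q[1],q[2],q[3],q[0]])
def snap(n,f):
    c=vision.camera(n); cv2.imwrite('pics/'+f,c['image'][:,:,::-1]); return c
def ray(c,u,v):
    h=c['image'].shape[0]; fl=h/2/np.tan(np.radians(c['vertical_fov'])/2)
    d=np.array([(u-c['cx'])/fl,-(v-c['cy'])/fl,-1.]); return np.array(c['position']),rot(c['orientation']).apply(d)
def onz(c,u,v,z):
    p,d=ray(c,u,v); return p+d*(z-p[2])/d[2]
def proj(c,P):
    h=c['image'].shape[0]; fl=h/2/np.tan(np.radians(c['vertical_fov'])/2)
    q=rot(c['orientation']).inv().apply(np.array(P)-c['position']); return c['cx']+fl*q[0]/-q[2], c['cy']-fl*q[1]/-q[2]
E
python3 - <<'E'
from h import *
print(manip.state(), manip.tip_reach)
for n in ('scene','top','wrist'):
    c=snap(n,n+'0.png'); print(n,{k:v for k,v in c.items() if k!='image'})
E
```

```text
{'t': 0.0, 'joints': array([-1.19100122e+00,  8.74590701e-02,  1.75142867e-01,  1.65982119e+00,
       -1.57126681e-05,  1.57079584e+00]), 'joint_velocities': array([ 0.00072202,  0.0018711 ,  0.00114053, -0.00108061, -0.00092348,
        0.00060802]), 'effort': array([-3.10935811e-04, -5.20388675e+01,  4.64800429e+01,  1.66879501e-02,
        7.52801247e-05, -1.93458681e-05]), 'ee_pos': array([ 0.20389891, -0.51080531,  0.40398796]), 'orientation': array([-3.69613419e-04,  8.27867754e-01, -5.60922929e-01, -5.59518988e-04]), 'wrist_force': array([-0.11668893,  0.09562196,  0.32810847]), 'moment': array([ 0.036895  , -0.02244096, -0.01833067]), 'opening': 1.0020694204934781} 0.1734
scene {'vertical_fov': 43.15471767488351, 'cx': 254.04550706673922, 'cy': 193.9638952168425, 'position': array([1.26114835, 0.43670795, 1.42069782]), 'orientation': array([0.49656352, 0.15236165, 0.24714136, 0.81800474])}
top {'vertical_fov': 47.59528071151575, 'cx': 253.60015814301525, 'cy': 190.5154105332451, 'position': array([0.22563585, 0.05802359, 1.7654528 ]), 'orientation': array([ 0.70780011,  0.06448994, -0.06538651, -0.70041749])}
wrist {'vertical_fov': 64.58133041083568, 'cx': 258.87570391500606, 'cy': 191.06439781458818, 'position': array([ 0.27367908, -0.48179857,  0.37429881]), 'orientation': array([ 0.81849119, -0.12285664,  0.08469262, -0.55480228])}
```

View pics/scene0.png

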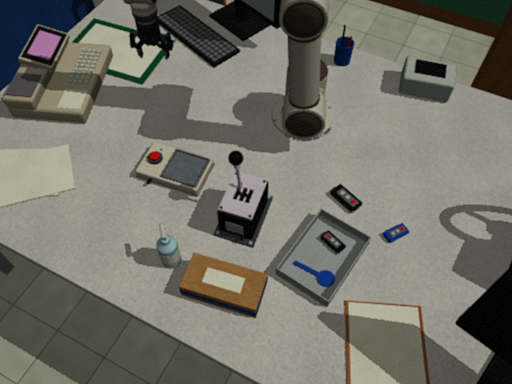

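View pics/top0.png

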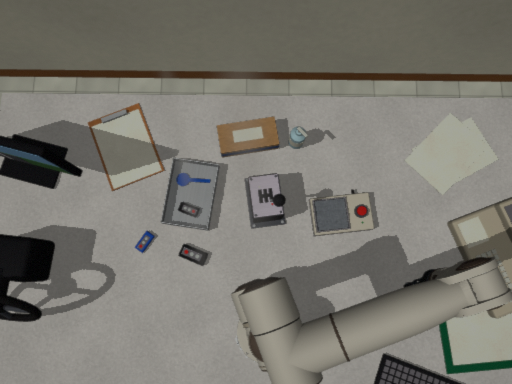

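View pics/wrist0.png

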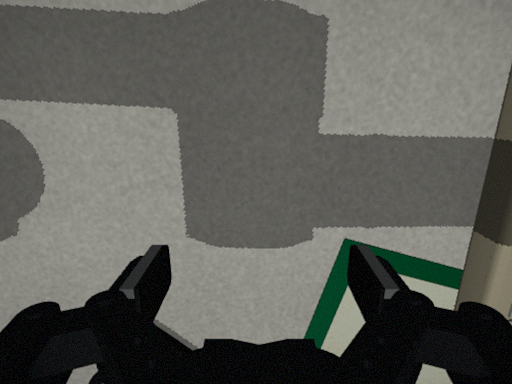

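Top view: black fob in the tray at (189,210), a bigger black fob on the desk at (193,254) and a blue one at (145,241). The key is the (189,210) one: it isn't blue, it's the smaller of the two black ones, and it lies in the tray. I'll confirm that in a crop and measure it.

```bash
python3 - <<'E'
from h import *
a=cv2.imread('pics/top0.png'); b=cv2.imread('pics/scene0.png')
x=cv2.resize(a[145:275,125:395],None,fx=2.9,fy=2.9,interpolation=cv2.INTER_CUBIC); cv2.imwrite('pics/topcrop.png',x)
x=cv2.resize(b[130:310,130:420],None,fx=2.7,fy=2.7,interpolation=cv2.INTER_CUBIC); cv2.imwrite('pics/scenecrop.png',x)
E
```

```text
(no output)
```

View pics/topcrop.png

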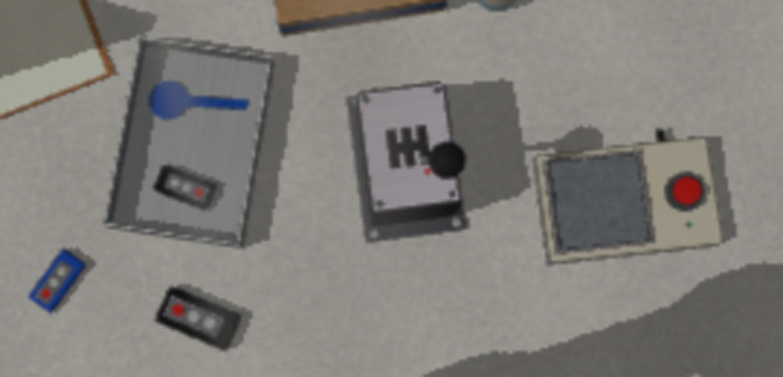

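View pics/scenecrop.png

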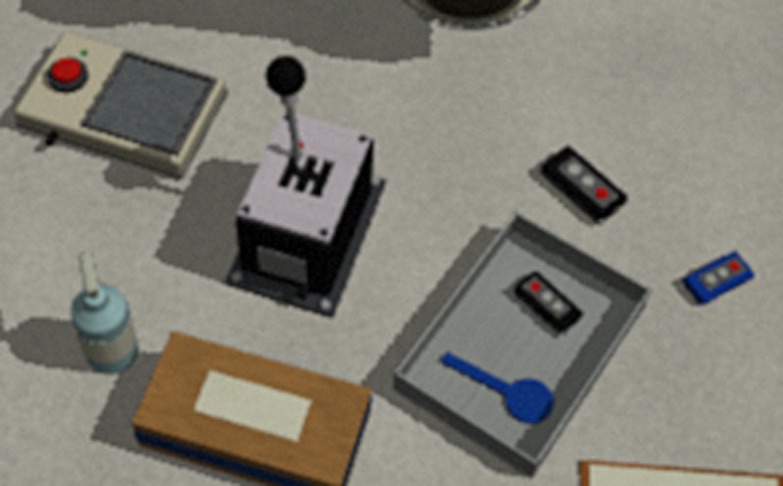

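The crop confirms it: the smaller black fob in the tray at crop (188,187), with a longer black fob outside the tray. Measuring now.

```bash
cat > m.py <<'E'
from h import *
def blob(img,mask,roi):
    m=np.zeros(mask.shape,np.uint8); x0,y0,x1,y1=roi; m[y0:y1,x0:x1]=mask[y0:y1,x0:x1]*255
    cs,_=cv2.findContours(m,cv2.RETR_EXTERNAL,cv2.CHAIN_APPROX_NONE); c=max(cs,key=cv2.contourArea)
    return c
def cen(c):
    M=cv2.moments(c); return M['m10']/M['m00'],M['m01']/M['m00']
def rectz(cam,c,z):
    P=np.array([onz(cam,p[0][0],p[0][1],z)[:2] for p in c],np.float32)*1000
    (cx,cy),(w,h),a=cv2.minAreaRect(P); b=cv2.boxPoints(((cx,cy),(w,h),a))
    e=b[1]-b[0]; f=b[2]-b[1]; L=e if np.hypot(*e)>np.hypot(*f) else f
    return (cx,cy),sorted((w,h)),np.arctan2(L[1],L[0])
E
python3 - <<'E'
from m import *
top=vision.camera('top'); sc=vision.camera('scene')
for n,cam,rk,rr,rm in (('top',top,(170,195,208,222),(350,200,372,220),(312,190,355,238)),('scene',sc,(315,225,350,258),(140,145,168,168),(155,140,215,190))):
    im=cam['image'].astype(int); r,g,b=im[...,0],im[...,1],im[...,2]
    dark=(im.max(2)<75)
    c=blob(im,dark,rk)
    print(n,'key',[cv2.contourArea(c)],cen(c),rectz(cam,c,.022),rectz(cam,c,.013))
    red=(r>120)&(g<70)
    c=blob(im,red,rr); u=cen(c); print('btn',u,onz(cam,*u,.062),rectz(cam,c,.062))
    mat=(im.max(2)<125)&(b>r+3)
    c=blob(im,mat,rm); print('mat',cen(c),rectz(cam,c,.040))
E
```

```text
top key [173.5] (188.41690682036503, 209.0240153698367) ((470.75634765625, 319.61920166015625), [40.58552932739258, 83.5530014038086], np.float32(1.2138228)) ((472.0216979980469, 320.9696044921875), [40.79499053955078, 83.98429107666016], np.float32(1.213823))
btn (361.38095238095235, 210.35531135531133) [ 0.46741758 -0.36887294  0.062     ] ((466.84814453125, -367.53924560546875), [27.874509811401367, 32.16029357910156], np.float32(-1.5602252))
mat (330.9137756137147, 214.1383647798742) ((454.67144775390625, -252.06240844726562), [117.26383972167969, 122.06565856933594], np.float32(-1.4499992))
scene key [301.5] (331.8711995577667, 241.83471531232723) ((477.6902770996094, 320.66424560546875), [47.97134017944336, 85.96823120117188], np.float32(1.219398)) ((472.6491394042969, 319.9176025390625), [48.28001403808594, 86.5213623046875], np.float32(1.219398))
btn (154.25177304964538, 155.03191489361703) [ 0.46906481 -0.36770952  0.062     ] ((468.72711181640625, -367.501220703125), [27.096866607666016, 32.99771499633789], np.float32(-1.0892605))
mat (185.4599580712788, 167.66184486373163) ((451.48004150390625, -252.23194885253906), [116.0111312866211, 121.50299072265625], np.float32(-1.4643462))
```

```bash
python3 - <<'E'
from m import *
top=vision.camera('top'); sc=vision.camera('scene')
cs={}
for n,cam,rk,rp in (('top',top,(270,190,290,212),(240,165,300,235)),('scene',sc,(225,145,248,168),(205,160,285,250))):
    im=cam['image'].astype(int); r,g,b=im[...,0],im[...,1],im[...,2]
    c=blob(im,im.max(2)<50,rk); (u,v),rad=cv2.minEnclosingCircle(c); print(n,'knob',cen(c),(u,v),rad,cv2.contourArea(c)); cs[n]=ray(cam,*cen(c))
    lil=(im.min(2)>125)&(r>g+6)&(b>g+4)
    c=blob(im,lil,rp); print('plate',cv2.contourArea(c),rectz(cam,c,.134), 'box', cv2.boundingRect(c))
    # red dot
    red=(r>g+45)&(r>b+45); 
    m=np.zeros(red.shape,bool); m[rp[1]:rp[3],rp[0]:rp[2]]=red[rp[1]:rp[3],rp[0]:rp[2]]
    ys,xs=np.nonzero(m); print('red',len(xs), onz(cam,xs.mean(),ys.mean(),.134) if len(xs) else '')
    # gate slots: dark hull inside plate
    x0,y0,x1,y1=((255,185,276,207) if n=='top' else (232,186,254,204))
    d=np.zeros(red.shape,bool); d[y0:y1,x0:x1]=(im.max(2)<80)[y0:y1,x0:x1]
    c=blob(im,d,(0,0,512,384)); print('slots',cv2.contourArea(c),rectz(cam,c,.134))
(p,d),(q,e)=cs['top'],cs['scene']
A=np.array([d,-e]).T; s=np.linalg.lstsq(A,q-p,rcond=None)[0]; a=p+d*s[0]; b=q+e*s[1]; print('knob',(a+b)/2,np.linalg.norm(a-b)*1000)
E
```

```text
top knob (278.2378716744914, 199.28169014084506) (276.27777099609375, 197.27777099609375) 9.611381530761719 106.5
plate 49.5 ((564.4563598632812, 1.3666496276855469), [50.54404830932617, 70.3272476196289], np.float32(-1.4252877)) box (260, 175, 19, 15)
red 2 [ 0.47983077 -0.01274322  0.134     ]
slots 110.5 ((508.6411437988281, 6.332790374755859), [60.87683868408203, 61.69904327392578], np.float32(0.00801157))
scene knob (235.3052503052503, 157.8034188034188) (235.5, 158.0) 7.159010887145996 136.5
plate 2.0 ((568.002197265625, 41.51876449584961), [8.534951210021973, 29.075904846191406], np.float32(-1.3206971)) box (238, 209, 10, 4)
red 2 [ 0.47892835 -0.01099176  0.134     ]
slots 112.0 ((511.8548583984375, 12.831655502319336), [49.69231033325195, 52.210044860839844], np.float32(-1.4169317))
knob [ 0.47629819 -0.02946128  0.25462274] 0.10542040067880643
```

Both views agree: key at about (0.471, 0.320) with its long axis at 1.215 rad, mat (0.453,-0.252), button (0.468,-0.368), knob (0.476,-0.029,0.255). All of these match the stated sizes. Moving towards the key, with wrist pictures taken on the way.

```bash
python3 -m inch '{"angular":[[0,0,0],[0,0,0.4],[0,0,0.8],[0,0,0.8]],"xyz":[[0.1,0.33,0.3],[0.2,0.66,0.3],[0.3,1,0.3],[0.3,1,0.3]],"hand":[0.7,0.7,0.7,0.7]}' 40; python3 -m inch '{"angular":[[0,0,0],[0,0,0.4],[0,0,0.8],[0,0,0.8]],"xyz":[[0.1,0.33,0],[0.2,0.66,0],[0.3,1,0],[0.3,1,0]],"hand":[0.7,0.7,0.7,0.7]}' ; python3 - <<'E'
from h import *
snap('wrist','w1.png')
E
```

```text
t: 0.85
ee_pos: [0.2493, -0.3581, 0.4507]
orientation: [0.0, 0.928, -0.374, 0.001]
wrist_force: [-0.3, -1.4, -0.9]
opening: 0.701
t: 1.35
ee_pos: [0.2948, -0.2054, 0.4513]
orientation: [0.0, 0.986, -0.168, 0.002]
wrist_force: [0.9, -1.2, -0.0]
opening: 0.698
```

View pics/w1.png

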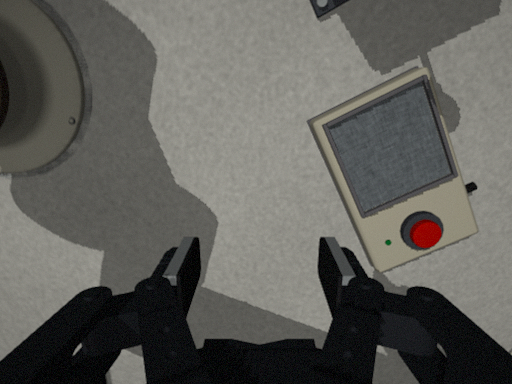

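The wrist view shows the panel: mat centred at about (393,147), button at (426,234). I'll measure these and go on.

```bash
python3 - <<'E'
from m import *
cam=vision.camera('wrist'); im=cam['image'].astype(int); r,g,b=im[...,0],im[...,1],im[...,2]
c=blob(im,(r>120)&(g<70),(395,205,450,260)); print('btn',cen(c),onz(cam,*cen(c),.062),rectz(cam,c,.062))
for p in ((325,123),(424,80),(455,175),(362,214)): print(onz(cam,*p,.044))
print('mat',onz(cam,391.5,148,.040))
E
python3 -m inch '{"angular":[[0,0,0],[0,0,0],[0,0,0],[0,0,0]],"xyz":[[0.1,0.33,0],[0.2,0.66,0],[0.3,1,0],[0.3,1,0]],"hand":[0.7,0.7,0.7,0.7]}' ; python3 -m inch '{"angular":[[0,0,0],[0,0,0],[0,0,0],[0,0,0]],"xyz":[[0.1,0.33,0],[0.2,0.66,0],[0.3,1,0],[0.3,1,0]],"hand":[0.7,0.7,0.7,0.7]}' ;  python3 - <<'E'
from h import *
snap('wrist','w2.png')
E
```

```text
btn (426.32163742690057, 234.088693957115) [ 0.46847345 -0.36656184  0.062     ] ((468.4427185058594, -366.6478271484375), [34.02173614501953, 35.4456672668457], np.float32(-0.34070167))
[ 0.38628178 -0.1895664   0.044     ]
[ 0.50887258 -0.18073288  0.044     ]
[ 0.52549074 -0.30793252  0.044     ]
[ 0.40038666 -0.32034944  0.044     ]
mat [ 0.45757073 -0.24780568  0.04      ]
t: 1.95
ee_pos: [0.3401, -0.055, 0.4508]
orientation: [0.0, 0.986, -0.169, 0.001]
wrist_force: [-0.4, -0.4, 0.4]
opening: 0.697
t: 2.45
ee_pos: [0.3861, 0.0963, 0.45]
orientation: [0.0, 0.986, -0.169, 0.0]
wrist_force: [-0.2, -0.4, 0.4]
opening: 0.702
```

View pics/w2.png

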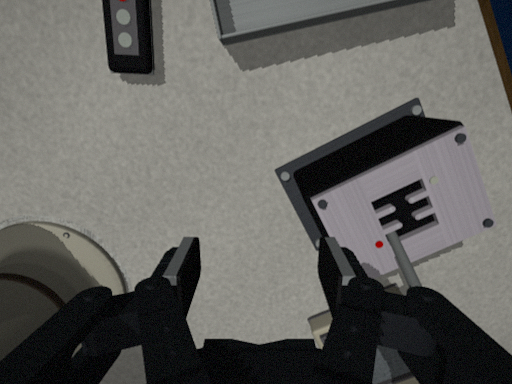

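The wrist view shows the gate plate: corner screws at (323,203), (461,138) and (488,223), red dot (379,244), white dot (434,181), slots around (406,208).

```bash
python3 - <<'E'
from m import *
cam=vision.camera('wrist'); im=cam['image'].astype(int)
a=cv2.resize(im[90:300,260:512].astype(np.uint8)[:,:,::-1],None,fx=3,fy=2.8,interpolation=cv2.INTER_CUBIC);cv2.imwrite('pics/w2c.png',a)
q=[onz(cam,*p,.134) for p in ((323,203),(461,138),(488,223))]
for x in q: print(x)
print('mid diag',(q[0]+q[1])/2,(q[0]+q[2])/2, np.linalg.norm(q[0]-q[1]),np.linalg.norm(q[1]-q[2]))
e=q[1]-q[0];f=q[2]-q[1]; print('yaw',np.arctan2(e[1],e[0]),np.arctan2(f[1],f[0]))
rd,wd=onz(cam,379,244,.134),onz(cam,434,181,.134); print(rd,wd,(rd+wd)/2, onz(cam,406,208,.134))
E
```

```text
[0.43747983 0.0504221  0.134     ]
[0.57707779 0.06937365 0.134     ]
[ 0.59023316 -0.0266695   0.134     ]
mid diag [0.50727881 0.05989787 0.134     ] [0.51385649 0.0118763  0.134     ] 0.14087850465121307 0.09693992998211558
yaw 0.13493310325906227 -1.4346698568026182
[ 0.48007585 -0.01276075  0.134     ] [0.54599206 0.03612057 0.134     ] [0.51303396 0.01167991 0.134     ] [0.5146     0.01743763 0.134     ]
```

View pics/w2c.png

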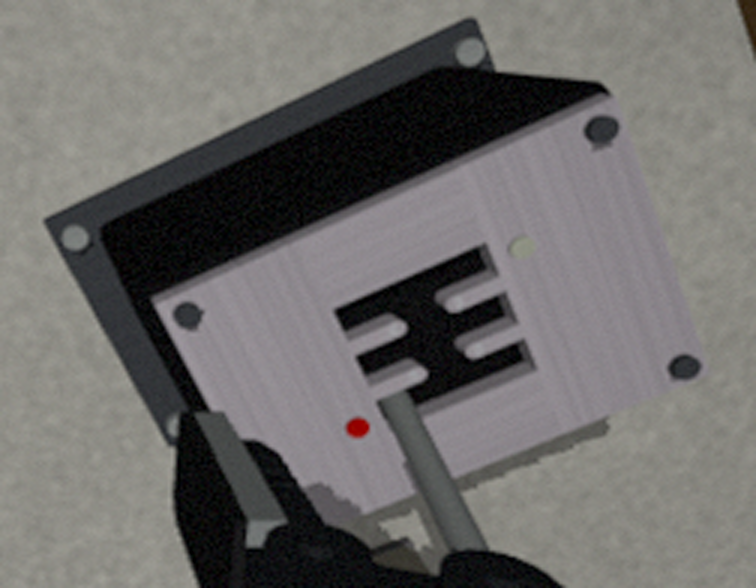

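```bash
python3 -m inch '{"angular":[[0,0,0],[0,0,0],[0,0,0],[0,0,0]],"xyz":[[0.1,0.33,0],[0.2,0.66,0],[0.3,1,0],[0.3,1,0]],"hand":[0.7,0.7,0.7,0.7]}' ;  python3 - <<'E'
from h import *
snap('wrist','w3.png')
E
```

```text
t: 3.05
ee_pos: [0.4319, 0.2447, 0.4494]
orientation: [0.001, 0.985, -0.17, 0.0]
wrist_force: [0.5, -0.4, -0.1]
opening: 0.7
```

View pics/w3.png

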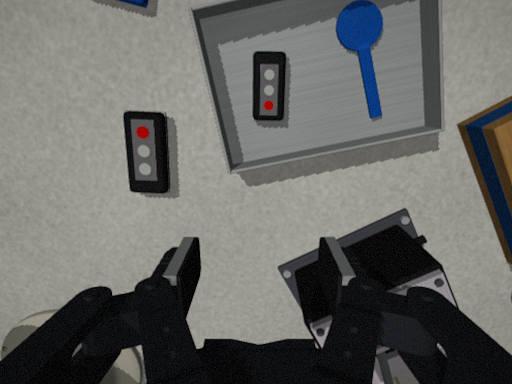

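Wrist view: key at (269,86) in the tray, nearly aligned with the jaws; occluder disc at (360,25); the larger fob (147,152) is outside the tray.

```bash
cat > key.py <<'E'
from m import *
import sys
def key(roi,z=.022):
    cam=vision.camera('wrist'); im=cam['image'].astype(int)
    c=blob(im,im.max(2)<60,roi)
    s=manip.state(); x=rot(s['orientation']).apply([1,0,0])
    print('key',cen(c),rectz(cam,c,z),'long',rectz(cam,c,z)[2]%np.pi,'jaw',np.arctan2(x[1],x[0])+np.pi/2,'tcp',s['ee_pos'].round(4),'F',s['wrist_force'].round(1))
    return cam,c
E
python3 - <<'E'
from key import *
key((245,40,295,130)); print(manip.state()['joints'].round(2))
E
```

```text
key (268.4860710854947, 83.81404098623118) ((472.46673583984375, 323.8164367675781), [38.92528533935547, 80.7573471069336], np.float32(1.2220198)) long 1.2220198 jaw 1.2277735976223279 tcp [0.431  0.2428 0.4505] F [0.4 0.5 0.1]
[ 0.51 -0.02  0.15  1.75 -0.    2.43]
```

```bash
python3 -m inch '{"angular":[[0,0,0],[0,0,0],[0,0,0],[0,0,0],[0,0,0]],"xyz":[[0.27,0.53,0],[0.27,0.53,-0.33],[0.27,0.53,-0.66],[0.27,0.53,-1],[0.27,0.53,-1]],"hand":[0.7,0.7,0.7,0.7,0.7]}' ;  python3 - <<'E'
from h import *
snap('wrist','w4.png')
E
```

```text
t: 3.78
ee_pos: [0.4711, 0.3197, 0.2975]
orientation: [0.003, 0.985, -0.172, -0.002]
wrist_force: [-0.6, -0.5, 0.5]
opening: 0.697
```

View pics/w4.png

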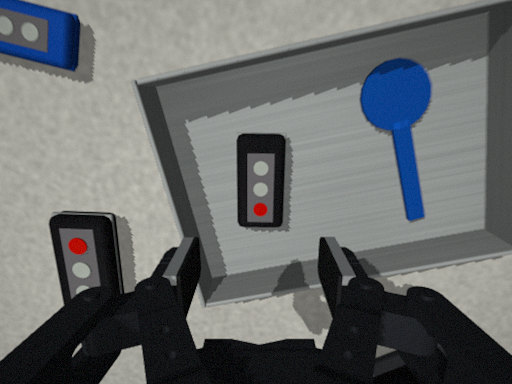

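```bash
python3 - <<'E'
from key import *
key((225,120,300,240)); key((225,120,300,240),.013)
E
```

```text
key (259.1475239284228, 180.39176029962547) ((473.147705078125, 325.61614990234375), [38.9429931640625, 80.4202880859375], np.float32(1.2141026)) long 1.2141026 jaw 1.2257874228844163 tcp [0.4721 0.321  0.3028] F [ 0.4 -0.3  0.1]
key (258.16164441618986, 181.8141131595677) ((472.59765625, 323.36846923828125), [40.09103012084961, 83.2199935913086], np.float32(1.2028825)) long 1.2028825 jaw 1.2261927848926837 tcp [0.4722 0.3214 0.3037] F [0.2 1.2 0.3]
```

Aligned: key centre column 259, midway between the fingers. Descending.

```bash
python3 -m inch '{"angular":[[0,0,0],[0,0,0],[0,0,0],[0,0,0],[0,0,0]],"xyz":[[0,0.01,-0.25],[0,0.01,-0.5],[0,0.01,-0.7],[0,0.01,-0.76],[0,0.01,-0.76]],"hand":[0.7,0.7,0.7,0.7,0.7]}' ;  python3 -m inch '{"angular":[[0,0,0],[0,0,0],[0,0,0]],"xyz":[[0,0,-0.03],[0,0,-0.055],[0,0,-0.055]],"hand":[0.7,0.7,0.7]}';python3 - <<'E'
from h import *
snap('wrist','w5.png')
print(manip.state()['ee_pos'],manip.state()['wrist_force'])
E
```

```text
t: 4.55
ee_pos: [0.4729, 0.3231, 0.1916]
orientation: [-0.001, 0.985, -0.172, 0.003]
wrist_force: [0.2, 0.1, 0.1]
opening: 0.702
t: 4.92
ee_pos: [0.4729, 0.3232, 0.1834]
orientation: [-0.001, 0.985, -0.172, 0.003]
wrist_force: [0.2, 0.7, -0.3]
opening: 0.702
[0.47284642 0.32316071 0.1834778 ] [-0.04239425 -0.22162285 -0.85827659]
```

View pics/w5.png

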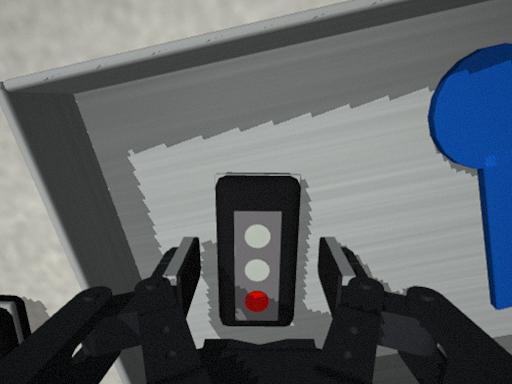

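The key is centred between the pads, at columns 216–300 and rows 175–325. Going 3 mm lower and closing.

```bash
python3 -m inch '{"angular":[[0,0,0],[0,0,0],[0,0,0],[0,0,0],[0,0,0],[0,0,0]],"xyz":[[0,0,-0.02],[0,0,-0.02],[0,0,-0.02],[0,0,-0.02],[0,0,-0.02],[0,0,-0.02]],"hand":[0.7,0.7,0.5,0.4,0.3,0.3]}' 40; python3 - <<'E'
from h import *
snap('wrist','w6.png')
print(manip.state()['ee_pos'],manip.state()['wrist_force'],manip.state()['opening'])
E
```

```text
t: 5.72
ee_pos: [0.4729, 0.3232, 0.1807]
orientation: [-0.001, 0.985, -0.172, 0.003]
wrist_force: [0.1, -0.3, 2.3]
opening: 0.458
[0.47293587 0.32321908 0.18069171] [-0.67971518  0.07410031  3.09621098] 0.45693611815325913
```

View pics/w6.png

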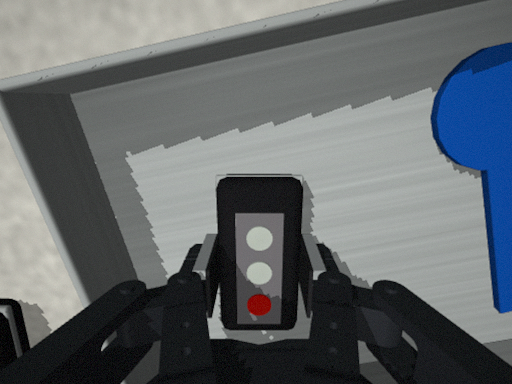

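Gripped: the opening of 0.457 × 85 ≈ 39 mm matches the 40 mm key. Lifting.

```bash
python3 -m inch '{"angular":[[0,0,0],[0,0,0],[0,0,0],[0,0,0],[0,0,0],[0,0,0],[0,0,0]],"xyz":[[0,0,0.08],[0,0,0.25],[0,0,0.45],[0,0,0.65],[0,0,0.85],[0,0,1],[0,0,1]],"hand":[0.3,0.3,0.3,0.3,0.3,0.3,0.3]}' 60; python3 - <<'E'
from h import *
snap('wrist','w7.png')
print(manip.state()['ee_pos'],manip.state()['wrist_force'],manip.state()['opening'])
E
```

```text
t: 6.65
ee_pos: [0.4731, 0.3233, 0.3328]
orientation: [-0.002, 0.985, -0.172, 0.004]
wrist_force: [0.1, -0.2, -0.3]
opening: 0.451
[0.47300444 0.32323407 0.33108704] [ 0.52961066  0.23130705 -1.30004953] 0.4492070541213332
```

View pics/w7.png

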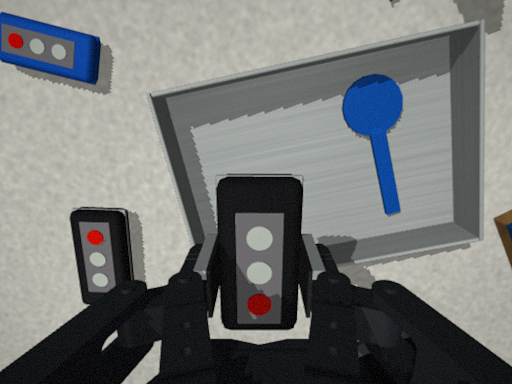

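Held firmly, and the occluder and tray haven't moved. Carrying the key to the panel, passing well in front of the knob.

```bash
python3 -m inch '{"angular":[[0,0,0],[0,0,0],[0,0,0],[0,0,0],[0,0,0]],"xyz":[[-0.1,-0.2,0.3],[-0.2,-0.45,0.55],[-0.3,-0.7,0.7],[-0.4,-1,0.7],[-0.4,-1,0.7]],"hand":[0.3,0.3,0.3,0.3,0.3]}' && python3 -m inch '{"angular":[[0,0,0],[0,0,0],[0,0,0],[0,0,0],[0,0,0]],"xyz":[[-0.15,-0.25,0.15],[-0.3,-0.5,0.15],[-0.4,-0.75,0.15],[-0.4,-1,0.15],[-0.4,-1,0.15]],"hand":[0.3,0.3,0.3,0.3,0.3]}' &&  python3 -m inch '{"angular":[[0,0,0],[0,0,0.2],[0,0,0.4],[0,0,0.4],[0,0,0.4]],"xyz":[[0,-0.25,0],[0,-0.5,0],[0,-0.75,0],[0,-1,0],[0,-1,0]],"hand":[0.3,0.3,0.3,0.3,0.3]}'
```

```text
t: 7.32
ee_pos: [0.4122, 0.1713, 0.4358]
orientation: [-0.001, 0.985, -0.173, 0.003]
wrist_force: [0.3, 0.6, -1.3]
opening: 0.45
t: 7.95
ee_pos: [0.3523, 0.02, 0.4574]
orientation: [-0.001, 0.985, -0.174, 0.003]
wrist_force: [-0.3, 0.6, -0.9]
opening: 0.452
t: 8.57
ee_pos: [0.3531, -0.131, 0.4562]
orientation: [-0.002, 0.997, -0.072, 0.002]
wrist_force: [-0.5, -0.3, -1.8]
opening: 0.451
```

```bash
python3 -m inch '{"angular":[[0,0,0.2],[0,0,0.4],[0,0,0.48],[0,0,0.48],[0,0,0.48],[0,0,0.48]],"xyz":[[0.25,-0.3,0],[0.5,-0.6,0],[0.68,-0.8,-0.2],[0.68,-0.8,-0.5],[0.68,-0.8,-0.8],[0.68,-0.8,-0.8]],"hand":[0.3,0.3,0.3,0.3,0.3,0.3]}'; python3 - <<'E'
from h import *
snap('wrist','w8.png');
print(manip.state()['ee_pos'],manip.state()['wrist_force'],manip.state()['opening'])
E
```

```text
t: 9.32
ee_pos: [0.4552, -0.2493, 0.3323]
orientation: [-0.004, 0.999, 0.055, -0.002]
wrist_force: [-0.6, 0.6, 0.8]
opening: 0.45
[ 0.45550875 -0.24969797  0.33533234] [-0.62438846 -0.32616955  0.51743909] 0.44741166827069495
```

View pics/w8.png

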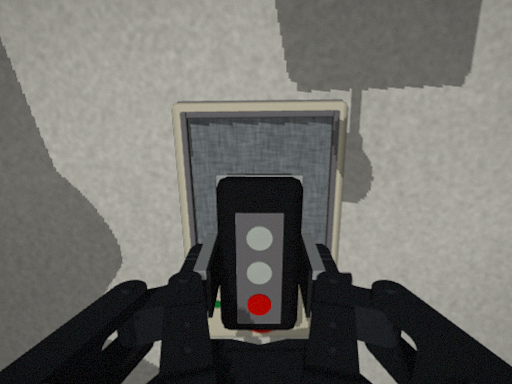

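The key is aligned with the mat (columns 187–333) and centred on it. Lowering.

```bash
python3 -m inch '{"angular":[[0,0,0],[0,0,0],[0,0,0],[0,0,0],[0,0,0],[0,0,0]],"xyz":[[0,0,-0.2],[0,0,-0.4],[0,0,-0.6],[0,0,-0.7],[0,0,-0.73],[0,0,-0.73]],"hand":[0.3,0.3,0.3,0.3,0.3,0.3]}'; python3 -m inch '{"angular":[[0,0,0],[0,0,0],[0,0,0],[0,0,0]],"xyz":[[0,0,-0.01],[0,0,-0.02],[0,0,-0.03],[0,0,-0.03]],"hand":[0.3,0.3,0.3,0.3]}'; python3 - <<'E'
from h import *
snap('wrist','w9.png');
print(manip.state()['ee_pos'],manip.state()['wrist_force'],manip.state()['opening'])
E
```

```text
t: 10.12
ee_pos: [0.456, -0.2498, 0.2271]
orientation: [-0.003, 0.999, 0.055, 0.001]
wrist_force: [-1.0, -0.0, -1.0]
opening: 0.452
t: 10.62
ee_pos: [0.4559, -0.2498, 0.2225]
orientation: [-0.003, 0.999, 0.055, 0.001]
wrist_force: [0.3, -0.0, -0.2]
opening: 0.447
[ 0.45591384 -0.24976345  0.22255805] [-1.4886326   0.18761642 -0.12896445] 0.4503197467343959
```

View pics/w9.png

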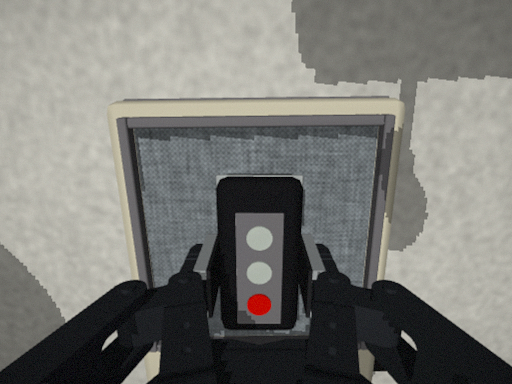

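```bash
python3 -m inch '{"angular":[[0,0,0],[0,0,0],[0,0,0],[0,0,0]],"xyz":[[0,0,-0.01],[0,0,-0.02],[0,0,-0.03],[0,0,-0.03]],"hand":[0.3,0.3,0.3,0.3]}'; python3 -m inch '{"angular":[[0,0,0],[0,0,0],[0,0,0]],"xyz":[[0,0,-0.01],[0,0,-0.01],[0,0,-0.01]],"hand":[0.3,0.3,0.3]}'
```

```text
t: 11.18
ee_pos: [0.4559, -0.2497, 0.2179]
orientation: [-0.003, 0.999, 0.055, 0.0]
wrist_force: [0.9, -0.8, -0.6]
opening: 0.451
t: 11.55
ee_pos: [0.4559, -0.2497, 0.2168]
orientation: [-0.003, 0.999, 0.055, 0.001]
wrist_force: [-1.2, 0.8, 6.9]
opening: 0.448
```

Contact: +6.9 N at TCP z 0.2168, where 0.2167 was expected. Releasing.

```bash
python3 -m inch '{"angular":[[0,0,0],[0,0,0],[0,0,0],[0,0,0],[0,0,0]],"xyz":[[0,0,0],[0,0,0],[0,0,0],[0,0,0],[0,0,0]],"hand":[0.5,0.6,0.65,0.65,0.65]}'; python3 -m inch '{"angular":[[0,0,0],[0,0,0],[0,0,0],[0,0,0],[0,0,0]],"xyz":[[0,0,0.05],[0,0,0.3],[0,0,0.6],[0,0,1],[0,0,1]],"hand":[0.65,0.65,0.65,0.65,0.65]}'; python3 - <<'E'
from h import *
snap('wrist','w10.png');
from key import *
key((205,150,310,335),.058)
E
```

```text
t: 12.18
ee_pos: [0.4559, -0.2497, 0.2168]
orientation: [-0.003, 0.999, 0.055, 0.001]
wrist_force: [-0.5, -0.3, 0.6]
opening: 0.647
t: 12.8
ee_pos: [0.4563, -0.2499, 0.3724]
orientation: [-0.0, 0.998, 0.055, 0.004]
wrist_force: [0.8, -0.4, -0.2]
opening: 0.644
key (257.1798895157499, 184.7418312176775) ((456.809814453125, -256.0926513671875), [40.07909393310547, 73.5604476928711], np.float32(-1.4672005)) long 1.6743922 jaw 1.6799854615659138 tcp [ 0.456  -0.2498  0.3676] F [0.1 0.3 0. ]
```

View pics/w10.png

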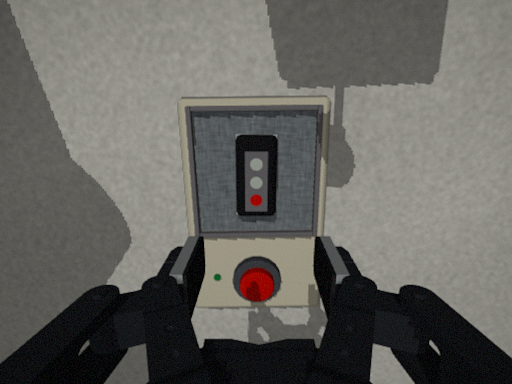

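The key lies flat in the tray, at picture (257,175) inside the lip. Next is the lever: I'll rise above the knob and come over it with the jaws aligned to the shifter's fore-aft axis.

```bash
python3 -m inch '{"angular":[[0,0,0],[0,0,0],[0,0,0],[0,0,0.05],[0,0,0.05]],"xyz":[[0,0,0.35],[0,0.2,0.72],[0,0.6,0.75],[0.06,1,0.75],[0.06,1,0.75]],"hand":[1,1,1,1,1]}' 20; python3 - <<'E'
from m import *
cam=snap('wrist','w11.png'); print(manip.state()['ee_pos'])
E
```

```text
t: 13.52
ee_pos: [0.4653, -0.0966, 0.4791]
orientation: [-0.003, 0.998, 0.07, 0.001]
wrist_force: [0.2, -0.7, -0.5]
opening: 0.998
[ 0.46518507 -0.09821577  0.47899189]
```

View pics/w11.png

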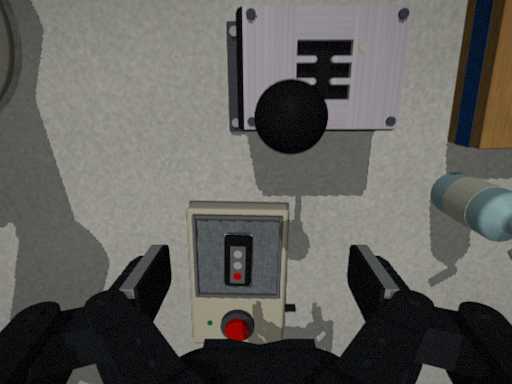

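Knob at (291,116) in the wrist view. Casting a ray to it, and checking the plate screws again.

```bash
python3 - <<'E'
from m import *
cam=vision.camera('wrist'); im=cam['image'].astype(int)
print('knob',onz(cam,291,116.5,.2525), 'tcp',manip.state()['ee_pos'])
q=[onz(cam,*p,.134) for p in ((251,14),(404,14),(390,121))]; print(q[0],q[1],q[2],'ctr',(q[0]+q[2])/2)
e=q[1]-q[0]; print(np.arctan2(e[1],e[0]))
x=rot(manip.state()['orientation']).apply([1,0,0]); print('jaw',np.arctan2(x[1],x[0]))
E
```

```text
knob [ 0.47632563 -0.03001826  0.2525    ] tcp [ 0.46512699 -0.09935835  0.47900965]
[0.43734872 0.05105231 0.134     ] [0.57719587 0.07053725 0.134     ] [ 0.58962413 -0.02510233  0.134     ] ctr [0.51348642 0.01297499 0.134     ]
0.13843902715668557
jaw 0.13704366056751674
```

```bash
python3 -m inch '{"angular":[[0,0,0],[0,0,0],[0,0,0],[0,0,0]],"xyz":[[0.04,0.23,0],[0.085,0.46,0],[0.085,0.46,0],[0.085,0.46,0]],"hand":[1,1,1,1]}' 20; python3 - <<'E'
from m import *
cam=snap('wrist','w12.png'); print(manip.state()['ee_pos'])
E
```

```text
t: 14.12
ee_pos: [0.478, -0.0315, 0.4784]
orientation: [-0.002, 0.998, 0.068, -0.0]
wrist_force: [-0.3, -0.3, -0.3]
opening: 1.002
[ 0.47787743 -0.03162659  0.47860503]
```

View pics/w12.png

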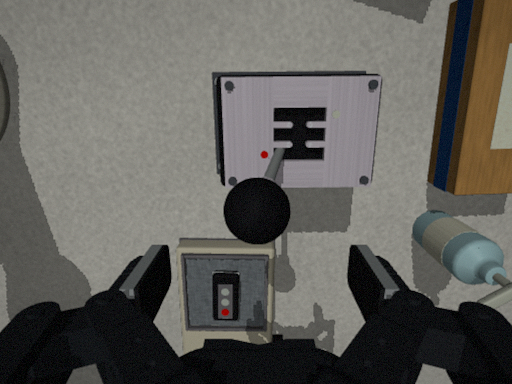

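The knob (257,211) is centred between the fingers (midline 259). Descending and gripping softly.

```bash
python3 -m inch '{"angular":[[0,0,0],[0,0,0],[0,0,0],[0,0,0],[0,0,0]],"xyz":[[0,0.01,-0.2],[0,0.01,-0.4],[0,0.01,-0.48],[0,0.01,-0.48],[0,0.01,-0.48]],"hand":[1,1,1,1,1]}' 20; python3 - <<'E'
from m import *
cam=snap('wrist','w13.png'); print(manip.state()['ee_pos'])
E
```

```text
t: 14.8
ee_pos: [0.478, -0.0304, 0.4078]
orientation: [-0.002, 0.998, 0.067, 0.001]
wrist_force: [-0.1, 0.0, 0.0]
opening: 1.0
[ 0.47799934 -0.03031694  0.40786042]
```

View pics/w13.png

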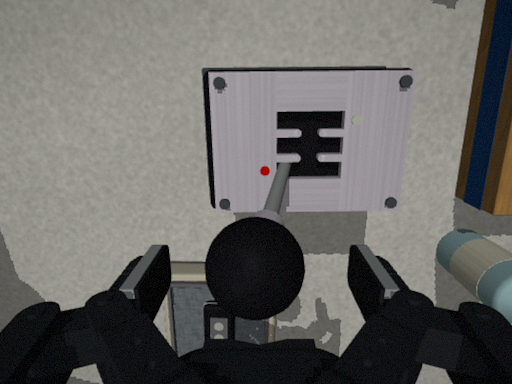

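```bash
python3 - <<'E'
from m import *
cam=vision.camera('wrist'); s=manip.state(); Rt=rot(s['orientation'])
for d in (.145,.155,.165): print(d,proj(cam,s['ee_pos']+Rt.apply([0,0,d])))
im=cam['image'].astype(int); c=blob(im,im.max(2)<45,(200,215,310,325)); print(cen(c),cv2.minEnclosingCircle(c))
print(onz(cam,255,268,.2525))
E
```

```text
0.145 (np.float64(259.14597106869905), np.float64(280.45894307088975))
0.155 (np.float64(259.13560545110175), np.float64(268.1730064171072))
0.165 (np.float64(259.12654525330913), np.float64(257.43432971929474))
(252.5015466731364, 270.5011827500455) ((243.5, 275.0), 62.938560485839844)
[ 0.47632899 -0.02993369  0.2525    ]
```

The grasp point projects to (259,268) and the knob centre is at (255,268), so it's aligned. Closing.

```bash
python3 -m inch '{"angular":[[0,0,0],[0,0,0],[0,0,0],[0,0,0],[0,0,0]],"xyz":[[0,0,0],[0,0,0],[0,0,0],[0,0,0],[0,0,0]],"hand":[0.7,0.6,0.4,0.4,0.4]}' 20;  python3 - <<'E'
from m import *
cam=snap('wrist','w14.png'); print(manip.state()['ee_pos'])
E
```

```text
t: 15.52
ee_pos: [0.4779, -0.0303, 0.4081]
orientation: [-0.002, 0.998, 0.068, 0.001]
wrist_force: [-2.7, -0.6, 5.2]
opening: 0.526
[ 0.47788815 -0.03026745  0.40809778]
```

View pics/w14.png

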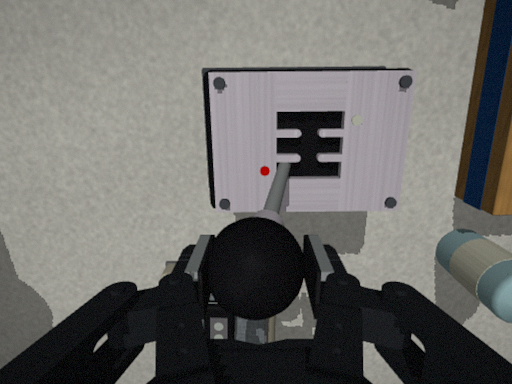

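The grip reads 0.526 (about 45 mm on the 46 mm knob). Bringing the lever forward to neutral, about 42 mm along the shifter's +x.

```bash
python3 -m inch '{"angular":[[0,0,0],[0,0,0],[0,0,0],[0,0,0],[0,0,0],[0,0,0],[0,0,0],[0,0,0],[0,0,0]],"xyz":[[0.04,0.005,0.006],[0.08,0.01,0.012],[0.12,0.016,0.018],[0.16,0.021,0.022],[0.2,0.027,0.025],[0.24,0.032,0.026],[0.27,0.036,0.027],[0.27,0.036,0.027],[0.27,0.036,0.027]],"hand":[0.4,0.4,0.4,0.4,0.4,0.4,0.4,0.4,0.4]}' 20;  python3 - <<'E'
from m import *
cam=snap('wrist','w15.png'); print(manip.state()['ee_pos'])
E
```

```text
t: 16.7
ee_pos: [0.5183, -0.0248, 0.4121]
orientation: [-0.002, 0.998, 0.068, 0.0]
wrist_force: [-5.1, 1.1, 4.3]
opening: 0.522
[ 0.51824995 -0.0248048   0.41205164]
```

View pics/w15.png

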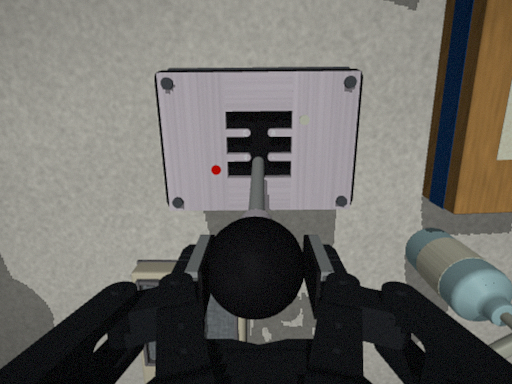

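The lever is at neutral fore-and-aft: stem base at (258,160), between the slots. Guiding it along the neutral slot to the middle before letting go.

```bash
python3 -m inch '{"angular":[[0,0,0],[0,0,0],[0,0,0],[0,0,0],[0,0,0],[0,0,0],[0,0,0]],"xyz":[[-0.006,0.05,0.005],[-0.012,0.1,0.01],[-0.018,0.15,0.015],[-0.024,0.2,0.02],[-0.03,0.24,0.02],[-0.03,0.24,0.02],[-0.03,0.24,0.02]],"hand":[0.4,0.4,0.4,0.4,0.4,0.4,0.4]}' 20;  python3 - <<'E'
from m import *
cam=snap('wrist','w16.png'); print(manip.state()['ee_pos'])
E
```

```text
t: 17.62
ee_pos: [0.5138, 0.0112, 0.4151]
orientation: [-0.002, 0.998, 0.068, 0.001]
wrist_force: [-1.2, -0.7, 3.6]
opening: 0.524
[0.51382076 0.01110864 0.41507361]
```

View pics/w16.png

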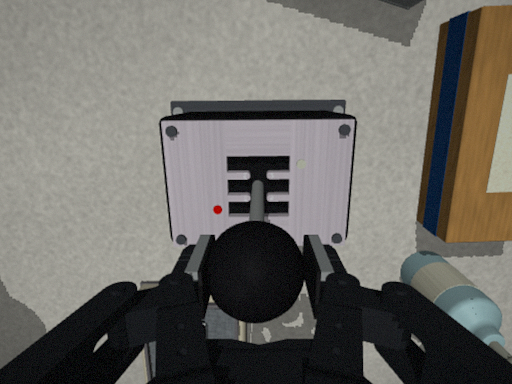

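Lever in neutral, middle. Releasing, rising and going to the button.

```bash
python3 -m inch '{"angular":[[0,0,0],[0,0,0],[0,0,0],[0,0,0],[0,0,0],[0,0,0]],"xyz":[[0,0,0],[0,0,0],[0,0,0.1],[0,0,0.35],[0,0,0.5],[0,0,0.5]],"hand":[0.9,1,1,1,1,1]}' 20;  python3 - <<'E'
from m import *
cam=snap('wrist','w17.png'); print(manip.state()['ee_pos'])
E
```

```text
t: 18.42
ee_pos: [0.5138, 0.0111, 0.4924]
orientation: [-0.002, 0.998, 0.068, 0.002]
wrist_force: [-0.2, 0.1, -0.0]
opening: 0.997
[0.51396051 0.01110182 0.49078687]
```

View pics/w17.png

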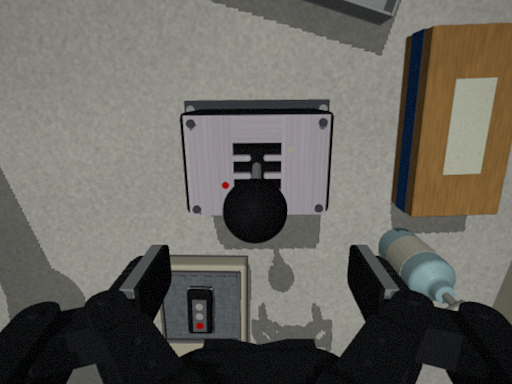

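The lever stands upright in the middle, knob (255,211), nothing disturbed. On to the button.

```bash
python3 -m inch '{"angular":[[0,0,0],[0,0,0],[0,0,0],[0,0,0]],"xyz":[[-0.06,-0.33,0],[-0.12,-0.66,0],[-0.15,-1,0],[-0.15,-1,0]],"hand":[1,1,0.5,0]}' 20; python3 -m inch '{"angular":[[0,0,0],[0,0,0],[0,0,0],[0,0,0]],"xyz":[[-0.06,-0.33,0],[-0.12,-0.66,-0.1],[-0.15,-1,-0.2],[-0.15,-1,-0.2]],"hand":[0,0,0,0]}' 20; python3 -m inch '{"angular":[[0,0,0],[0,0,0],[0,0,0],[0,0,0],[0,0,0]],"xyz":[[0,-0.33,-0.3],[0,-0.5,-0.6],[0,-0.5,-0.8],[0,-0.5,-0.95],[0,-0.5,-0.95]],"hand":[0,0,0,0,0]}' 20; python3 - <<'E'
from m import *
cam=snap('wrist','w18.png'); s=manip.state();print(s['ee_pos'])
im=cam['image'].astype(int); r,g,b=im[...,0],im[...,1],im[...,2]
c=blob(im,(r>120)&(g<70),(200,180,330,384)); print(cen(c),cv2.boundingRect(c),onz(cam,*cen(c),.062))
for d in (.1734,.2): print(proj(cam,s['ee_pos']+rot(s['orientation']).apply([0,0,d])))
E
```

```text
t: 18.98
ee_pos: [0.491, -0.1416, 0.4895]
orientation: [-0.002, 0.998, 0.066, 0.001]
wrist_force: [0.4, 0.8, -0.1]
opening: 0.605
t: 19.48
ee_pos: [0.4683, -0.2937, 0.4566]
orientation: [-0.003, 0.998, 0.064, -0.001]
wrist_force: [0.1, 0.4, -0.7]
opening: 0.005
t: 20.1
ee_pos: [0.4685, -0.3673, 0.3122]
orientation: [-0.005, 0.998, 0.065, -0.003]
wrist_force: [0.1, -0.3, 0.2]
opening: 0.003
[ 0.4686877  -0.36757169  0.3139317 ]
(261.3687700756398, 203.96414879287119) (238, 181, 48, 46) [ 0.46909371 -0.36660858  0.062     ]
(np.float64(259.9120775243245), np.float64(252.26823993486653))
(np.float64(259.859984880366), np.float64(230.93619191421627))
```

View pics/w18.png

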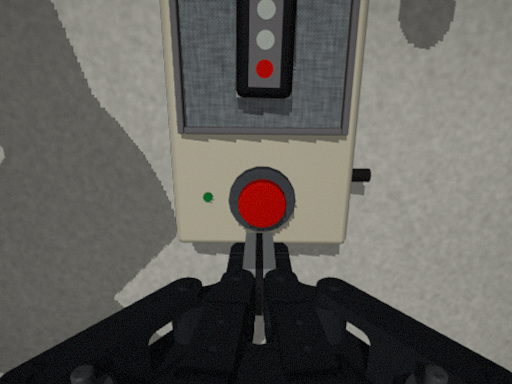

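The closed fingertips are over the button: (.4691,-.3666) against TCP (.4687,-.3676). Pressing.

```bash
python3 -m inch '{"angular":[[0,0,0],[0,0,0],[0,0,0],[0,0,0],[0,0,0]],"xyz":[[0,0,-0.2],[0,0,-0.4],[0,0,-0.48],[0,0,-0.48],[0,0,-0.48]],"hand":[0,0,0,0,0]}' 20; python3 -m inch '{"angular":[[0,0,0],[0,0,0],[0,0,0],[0,0,0],[0,0,0],[0,0,0],[0,0,0]],"xyz":[[0,0,-0.02],[0,0,-0.04],[0,0,-0.06],[0,0,-0.075],[0,0,-0.08],[0,0,-0.08],[0,0,-0.08]],"hand":[0,0,0,0,0,0,0]}' 20
```

```text
t: 20.78
ee_pos: [0.4691, -0.3677, 0.2436]
orientation: [-0.003, 0.998, 0.065, -0.001]
wrist_force: [0.0, -0.3, 1.7]
opening: 0.001
t: 21.65
ee_pos: [0.4691, -0.3678, 0.2319]
orientation: [-0.003, 0.998, 0.065, -0.001]
wrist_force: [-1.0, -0.5, 4.1]
opening: 0.0
```

```bash
python3 -m inch '{"angular":[[0,0,0],[0,0,0],[0,0,0],[0,0,0],[0,0,0]],"xyz":[[0,0,-0.01],[0,0,-0.02],[0,0,-0.025],[0,0,-0.025],[0,0,-0.025]],"hand":[0,0,0,0,0]}' 20; python3 - <<'E'
from m import *
cam=snap('wrist','w19.png'); s=manip.state();print(s['ee_pos'],s['wrist_force'])
E
```

```text
t: 22.28
ee_pos: [0.4691, -0.3677, 0.2294]
orientation: [-0.003, 0.998, 0.065, -0.0]
wrist_force: [-3.1, 1.8, 12.8]
opening: 0.003
[ 0.46906894 -0.36770022  0.22936492] [-2.96722615  2.97156498 14.15874428]
```

View pics/w19.png

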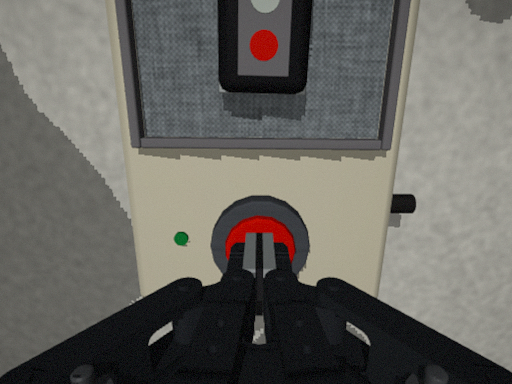

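The button is fully down: tips at 0.056 m with 13–14 N on the stop, against 6 N needed. Rising and going back to the knob.

```bash
python3 -m inch '{"angular":[[0,0,0],[0,0,0],[0,0,0],[0,0,0]],"xyz":[[0,0,0.3],[0,0,0.65],[0,0,1],[0,0,1]],"hand":[0,0,0,0]}' 20; python3 -m inch '{"angular":[[0,0,0],[0,0,0],[0,0,0],[0,0,0]],"xyz":[[0,0.2,0.4],[0.05,0.5,0.75],[0.1,0.9,0.75],[0.1,0.9,0.75]],"hand":[0,0.5,1,1]}' 20;  python3 -m inch '{"angular":[[0,0,0],[0,0,0],[0,0,0],[0,0,0]],"xyz":[[0.05,0.33,0],[0.1,0.66,0],[0.1,0.9,0],[0.1,0.9,0]],"hand":[1,1,1,1]}' 20; python3 - <<'E'
from m import *
cam=snap('wrist','w20.png'); s=manip.state();print(s['ee_pos'],s['wrist_force'])
E
```

```text
t: 22.82
ee_pos: [0.4693, -0.3679, 0.3835]
orientation: [-0.001, 0.998, 0.065, 0.002]
wrist_force: [0.4, -0.3, -1.6]
opening: -0.002
t: 23.32
ee_pos: [0.4847, -0.2303, 0.4966]
orientation: [-0.001, 0.998, 0.066, 0.002]
wrist_force: [-0.2, -0.1, -0.4]
opening: 0.641
t: 23.82
ee_pos: [0.5001, -0.0938, 0.4953]
orientation: [-0.001, 0.998, 0.068, 0.002]
wrist_force: [-0.4, -0.4, -0.1]
opening: 1.002
[ 0.50007996 -0.09488099  0.49536071] [-0.25470865  0.0596531   0.18578432]
```

View pics/w20.png

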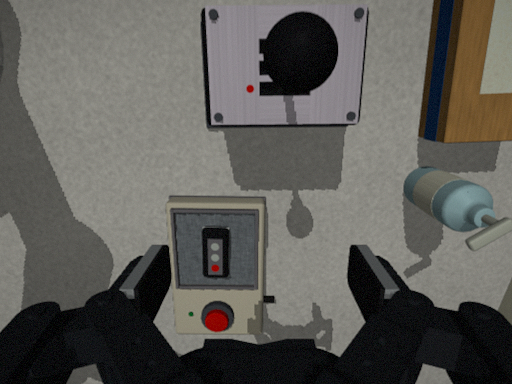

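```bash
python3 - <<'E'
from m import *
cam=vision.camera('wrist'); print(onz(cam,301,54,.26),manip.state()['ee_pos'])
E
python3 -m inch '{"angular":[[0,0,0],[0,0,0],[0,0,0],[0,0,0]],"xyz":[[0.03,0.33,0],[0.09,0.7,0],[0.09,0.71,0],[0.09,0.71,0]],"hand":[1,1,1,1]}' 20
python3 - <<'E'
from m import *
cam=snap('wrist','w21.png'); s=manip.state();print(s['ee_pos'])
im=cam['image'].astype(int); c=blob(im,im.max(2)<40,(200,165,310,260)); print(cv2.boundingRect(c),onz(cam,255,211,.26))
for p in ((0,0,.155),): print(proj(cam,[s['ee_pos'][0],s['ee_pos'][1],.26]))
E
```

```text
[0.51305873 0.01033712 0.26      ] [ 0.50003756 -0.09558633  0.4954928 ]
t: 24.42
ee_pos: [0.5138, 0.01, 0.4949]
orientation: [-0.0, 0.998, 0.066, 0.001]
wrist_force: [0.6, -0.1, -0.5]
opening: 1.003
[0.51373115 0.00963386 0.49510924]
(225, 165, 63, 75) [0.51173267 0.00810281 0.26      ]
(np.float64(258.0253887694682), np.float64(209.3641250940539))
```

View pics/w21.png

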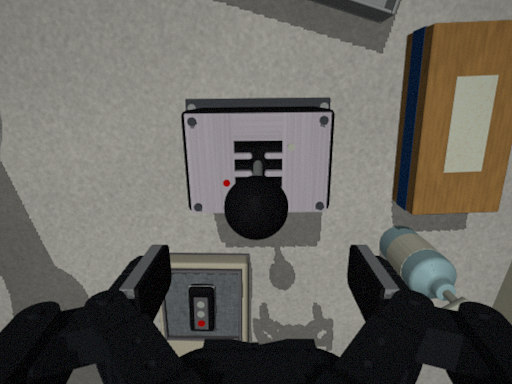

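The knob (256,208) is under the jaws. Descending and gripping.

```bash
python3 -m inch '{"angular":[[0,0,0],[0,0,0],[0,0,0],[0,0,0],[0,0,0],[0,0,0],[0,0,0],[0,0,0]],"xyz":[[0,0,-0.25],[0,0.01,-0.45],[0,0.01,-0.54],[0,0.01,-0.54],[0,0.01,-0.54],[0,0.01,-0.54],[0,0.01,-0.54],[0,0.01,-0.54]],"hand":[1,1,1,1,0.7,0.4,0.4,0.4]}' 25
python3 - <<'E'
from m import *
cam=snap('wrist','w22.png'); s=manip.state();print(s['ee_pos'],s['wrist_force'],s['opening'])
E
```

```text
t: 25.48
ee_pos: [0.5137, 0.0111, 0.4152]
orientation: [-0.0, 0.998, 0.066, 0.002]
wrist_force: [-1.3, 0.2, 5.7]
opening: 0.523
[0.51365676 0.01116586 0.41519153] [-1.49733672 -1.01397277  6.56752125] 0.5178123064568848
```

View pics/w22.png

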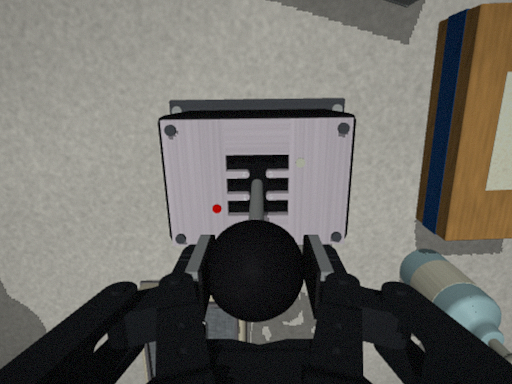

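Gripped. Going across to the left slot: 44 mm along the shifter's +y.

```bash
python3 -m inch '{"angular":[[0,0,0],[0,0,0],[0,0,0],[0,0,0],[0,0,0],[0,0,0],[0,0,0],[0,0,0]],"xyz":[[-0.006,0.05,0],[-0.013,0.1,-0.004],[-0.02,0.15,-0.01],[-0.027,0.2,-0.015],[-0.034,0.25,-0.02],[-0.04,0.29,-0.028],[-0.04,0.29,-0.028],[-0.04,0.29,-0.028]],"hand":[0.4,0.4,0.4,0.4,0.4,0.4,0.4,0.4]}' 25
python3 - <<'E'
from m import *
cam=snap('wrist','w23.png'); s=manip.state();print(s['ee_pos'],s['wrist_force'],s['opening'])
E
```

```text
t: 26.52
ee_pos: [0.5076, 0.0551, 0.4112]
orientation: [-0.0, 0.998, 0.066, 0.002]
wrist_force: [-1.7, -0.7, 5.1]
opening: 0.523
[0.50759301 0.05507824 0.41116874] [-1.32983288 -0.99341832  5.1297784 ] 0.5235594051618419
```

View pics/w23.png

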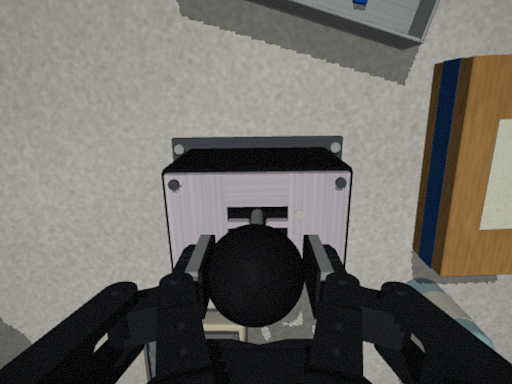

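The stem is in the left slot at (257,215). Pushing forward: first 20 mm, then the rest.

```bash
python3 -m inch '{"angular":[[0,0,0],[0,0,0],[0,0,0],[0,0,0],[0,0,0]],"xyz":[[0.04,0.006,0],[0.08,0.011,-0.002],[0.12,0.017,-0.005],[0.13,0.018,-0.006],[0.13,0.018,-0.006]],"hand":[0.4,0.4,0.4,0.4,0.4]}' 25
python3 - <<'E'
from m import *
cam=snap('wrist','w24.png'); s=manip.state();print(s['ee_pos'],s['wrist_force'],s['opening'])
E
```

```text
t: 27.2
ee_pos: [0.5273, 0.0578, 0.4098]
orientation: [-0.0, 0.998, 0.066, 0.002]
wrist_force: [-3.9, -0.6, -0.0]
opening: 0.518
[0.52719001 0.05780157 0.4098401 ] [-3.94038112 -1.25864342 -0.83276445] 0.5210204031249706
```

View pics/w24.png

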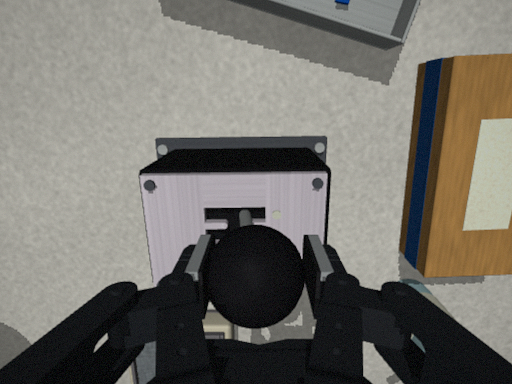

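The lever is moving forward in the left slot at about 4 N. Continuing to the end.

```bash
python3 -m inch '{"angular":[[0,0,0],[0,0,0],[0,0,0],[0,0,0],[0,0,0],[0,0,0],[0,0,0]],"xyz":[[0.04,0.006,-0.004],[0.08,0.011,-0.009],[0.12,0.017,-0.015],[0.16,0.023,-0.022],[0.19,0.027,-0.027],[0.19,0.027,-0.027],[0.19,0.027,-0.027]],"hand":[0.4,0.4,0.4,0.4,0.4,0.4,0.4]}' 25
python3 - <<'E'
from m import *
cam=snap('wrist','w25.png'); s=manip.state();print(s['ee_pos'],s['wrist_force'],s['opening'])
E
```

```text
t: 28.12
ee_pos: [0.5544, 0.0617, 0.4061]
orientation: [-0.0, 0.998, 0.066, 0.0]
wrist_force: [-13.9, -2.4, 7.9]
opening: 0.516
[0.55440728 0.06168696 0.40613585] [-15.86637455  -1.41705878   8.12053778] 0.5224769384717114
```

View pics/w25.png

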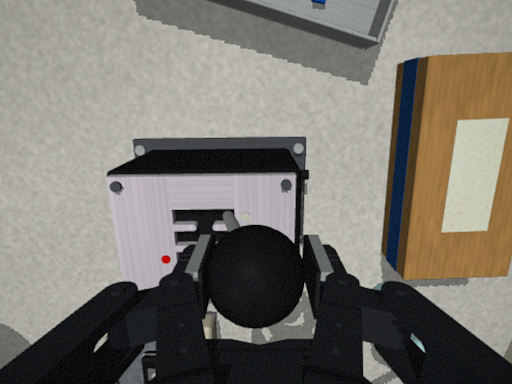

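It's at the stop: 14–16 N, and 47 mm forward gives f ≈ 0.20. Letting go and rising.

```bash
python3 -m inch '{"angular":[[0,0,0],[0,0,0],[0,0,0],[0,0,0],[0,0,0],[0,0,0]],"xyz":[[0,0,0],[0,0,0],[0,0,0.1],[0,0,0.35],[0,0,0.55],[0,0,0.55]],"hand":[0.9,1,1,1,1,1]}' 20;python3 -m inch '{"angular":[[0,0,0],[0,0,0],[0,0,0],[0,0,0],[0,0,0]],"xyz":[[-0.3,0.1,0],[-0.6,0.2,0],[-1,0.3,0],[-1,0.3,0],[-1,0.3,0]],"hand":[1,1,1,1,1]}'
python3 - <<'E'
from m import *
s=manip.state();print(s['ee_pos'],s['wrist_force'],s['opening'],s['t'])
for n in ('wrist','top','scene'): snap(n,n+'_f.png')
E
```

```text
t: 28.92
ee_pos: [0.5544, 0.0617, 0.4919]
orientation: [-0.001, 0.998, 0.066, 0.003]
wrist_force: [0.1, 0.5, 0.1]
opening: 0.994
t: 29.55
ee_pos: [0.4045, 0.1068, 0.492]
orientation: [-0.001, 0.998, 0.066, 0.003]
wrist_force: [1.1, -0.1, -0.4]
opening: 0.997
[0.40449702 0.10681529 0.49196492] [ 1.13905929 -0.12405633 -0.44601676] 0.997288029059091 29.55
```

View pics/scene_f.png

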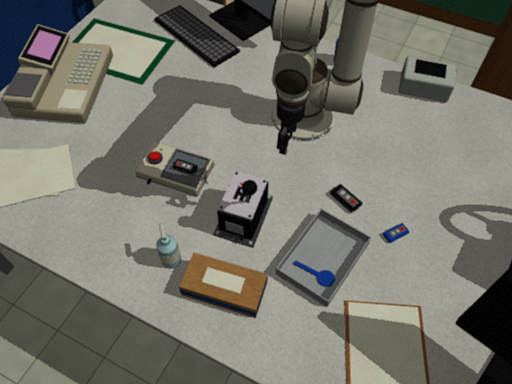

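View pics/wrist_f.png

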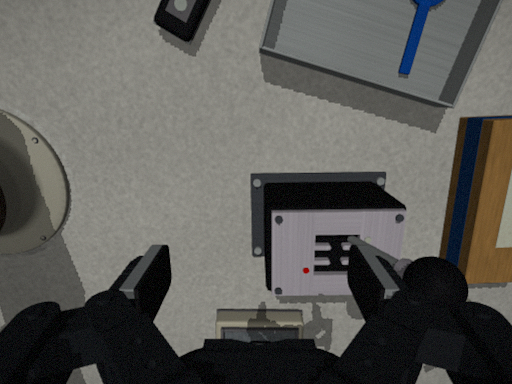

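View pics/top_f.png

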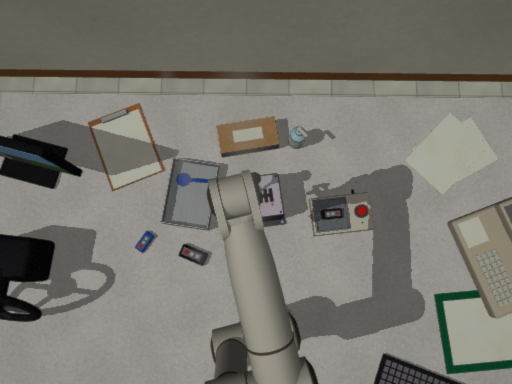

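All bystanders are in place. In the scene view the knob is at (249,187), over the front-left of the gate. Checking the numbers.

```bash
python3 - <<'E'
from m import *
top=vision.camera('top'); sc=vision.camera('scene'); w=vision.camera('wrist')
im=sc['image'].astype(int); x=cv2.resize(sc['image'][140:240,140:280,::-1],None,fx=5,fy=5,interpolation=cv2.INTER_CUBIC); cv2.imwrite('pics/fcrop.png',x)
c=blob(im,im.max(2)<45,(240,178,260,197)); print(cv2.boundingRect(c))
def fs(P):
    d=np.array(P)[:2]-[.5135,.0125]; a=.137; l=np.array([d[0]*np.cos(a)+d[1]*np.sin(a),-d[0]*np.sin(a)+d[1]*np.cos(a)]); s=-np.arcsin(l[1]/.235); return np.arcsin(l[0]/.235/np.cos(s)),s
print('scene',onz(sc,249,187,.2505),fs(onz(sc,249,187,.2505)))
print('wrist',onz(w,438,285,.2505),fs(onz(w,438,285,.2505)))
im=top['image'].astype(int); c=blob(im,im.max(2)<60,(318,202,346,224)); print('key top',rectz(top,c,.058))
E
```

```text
(240, 181, 17, 16)
scene [0.54992778 0.05622011 0.2505    ] (np.float64(0.18240736576689653), np.float64(-0.16386189824493516))
wrist [0.5582571  0.05832482 0.2505    ] (np.float64(0.22014919775103578), np.float64(-0.16794966915237786))
key top ((466.279541015625, -251.75784301757812), [67.84293365478516, 109.1268310546875], np.float32(-1.5601633))
```

View pics/fcrop.png

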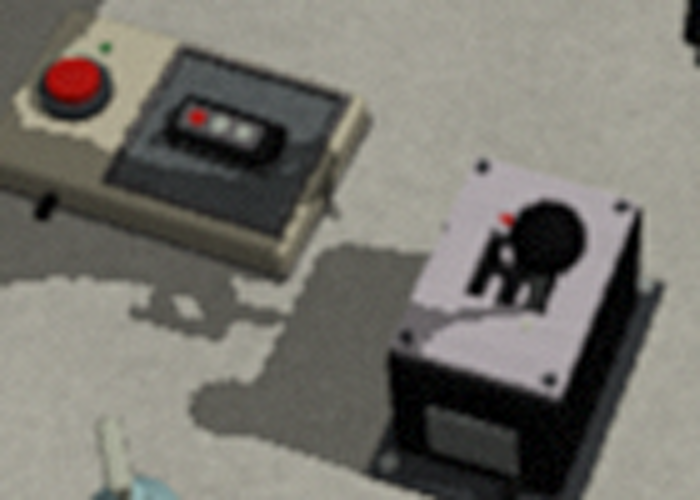

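The lever reads f ≈ 0.18–0.22 and s ≈ −0.165, so it is in first gear. The button is up and the key is flat inside the lip. The last top-view key measurement is no use because the mask merged with the arm's shadow on the mat, but the wrist view after release put the key in place. Handing in.

```bash
python3 -c "
from workcell import manip
print(manip.job_done())"
```

```text
the job is handed in; nothing more can be done
None
```

I carried out every step in the order asked and handed the job in at about 30 s; the simulator gave no verdict.

**What I did:**
- **Key:** I lifted the small black fob out of the steel tray and set it down on the mat. Contact came at the expected height, and I let go there.
- **Neutral:** I brought the lever from reverse into neutral and guided it to the middle before letting go.
- **Start button:** I pressed it to its stop with 13–14 N, with the lever in neutral.
- **First gear:** I took the lever across to the left slot and forward to its stop at about 15 N, then let go and backed off.

**Last checks:**
- **Lever:** it reads 0.18 rad forward from the scene camera and 0.22 from the wrist camera, and about −0.165 rad sideways. The requirement is above 0.16 and below −0.13.
- **Forward reading:** the two cameras differ by about 0.04 rad. The scene camera's 0.18 is close to the limit, but the force and hand position at the stop gave about 0.20.
- **Key:** the last top-view measurement failed because the key's mask merged with the arm's shadow on the mat. A wrist-camera measurement just after release put the key about 6 mm from the mat's centre. The final pictures show it flat inside the lip.
- **Button and bystanders:** in the final pictures the button is up, and the occluder, gel bottle and glove box look unmoved by eye. I did not measure them.

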